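# Put the piled microscope optics away in their holders

## Task

Two piles of microscope optics stand on the grey pad: take them apart and put each lens and each filter away in the round holder whose floor has its colour, right way up and fully down on the holder's floor; turn each lens so that its tab drops into the slot of its holder. Take the filter off before you lift the lens under it, and set the glass down gently, without dropping or tipping any of it. Leave the multimeter and the flux jar where they are.

Things in the scene. Friction and masses are not known exactly. Their poses are not given: they have to be found in the camera images.
- lens_red: Round black lens cell 60 mm across, 24 mm high, 150 g; its upper 8 mm is a red collar round dark glass. A red tab at its foot, 9 mm wide, 10 mm high, sticks out 8 mm beyond the side. Origin: centre of underside; z up; x out through the tab, within 52 degrees of world x. Starts under a filter, on a fixed grey pad 4 mm thick.
- lens_white: Round black lens cell 60 mm across, 24 mm high, 150 g; its upper 8 mm is a white collar round dark glass. A white tab at its foot, 9 mm wide, 10 mm high, sticks out 8 mm beyond the side. Origin: centre of underside; z up; x out through the tab, within 52 degrees of world x. Starts under a filter, on a fixed grey pad 4 mm thick.
- filter_yellow: The yellow filter: a plain round aluminium cell 40 mm across and 20 mm high (about 70 g), with yellow glass in its flat top; no tab. Origin: centre of the underside; z up. Starts lying loose on top of either lens, roughly central.
- filter_green: The green filter: a plain round aluminium cell 40 mm across and 20 mm high (about 70 g), with green glass in its flat top; no tab. Origin: centre of the underside; z up. Starts lying loose on top of either lens, roughly central.
- holder_red: Fixed round lens holder 80 mm across, red floor, black wall. Origin: centre of underside, on the bench; z up. Floor 4 mm above the origin; wall (inner diameter 66 mm) 8 mm above the floor. A 15 mm wide slot for the tab goes through the wall at +x, marked by a red tongue 11 mm out beyond the wall. x within 35 degrees of world x.
- holder_white: Fixed round lens holder 80 mm across, white floor, black wall. Origin: centre of underside, on the bench; z up. Floor 4 mm above the origin; wall (inner diameter 66 mm) 8 mm above the floor. A 15 mm wide slot for the tab goes through the wall at +x, marked by a white tongue 11 mm out beyond the wall. x within 35 degrees of world x.
- holder_yellow: The yellow filter holder, fixed to the bench: a round black-walled holder 62 mm across with a yellow floor and no slot. Origin: centre of its underside, on the bench; z up. The floor is 4 mm above the bench; the wall (6 mm thick, inner diameter 50 mm) rises 6 mm above the floor, its top 10 mm above the bench.
- holder_green: The green filter holder, fixed to the bench: a round black-walled holder 62 mm across with a green floor and no slot. Origin: centre of its underside, on the bench; z up. The floor is 4 mm above the bench; the wall (6 mm thick, inner diameter 50 mm) rises 6 mm above the floor, its top 10 mm above the bench.
- meter: Bystander: a blue handheld multimeter lying on its back, 85 x 160 mm, 34 mm high with a dial to 44 mm, loose. Origin: centre of the underside; long side along its y.
- jar: Bystander: a small flux jar with an orange cap, 48 mm across and 42 mm high, loose. Origin: centre of the underside.
Mind the look-alikes: they are no part of the job. What is shaped like the lens_red but turquoise is not meant.

How it is judged (in metres and radians):
At the end, for the whole second after the job is handed in: Each piece lies upright (0.08 rad) on the floor of the holder of its colour (underside 1 to 7 mm above the holder's origin), lenses centred within 6 mm with the tab in the slot (0.2 rad), filters within 9 mm, all at rest and released (horizontal distance between lens_red and holder_red below 0.006 m and z of lens_red in the frame of holder_red between 0.001 and 0.007 m and angle between each of lens_red, lens_white, filter_yellow, filter_green's own z axis and vertical below 0.08 rad and linear speed of each of lens_red, lens_white, filter_yellow, filter_green below 0.02 m/s and angle between the x axis of lens_red and the x axis of holder_red, either way round below 0.2 rad and horizontal distance between lens_white and holder_white below 0.006 m and z of lens_white in the frame of holder_white between 0.001 and 0.007 m and angle between the x axis of lens_white and the x axis of holder_white, either way round below 0.2 rad and horizontal distance between filter_yellow and holder_yellow below 0.009 m and z of filter_yellow in the frame of holder_yellow between 0.001 and 0.007 m and horizontal distance between filter_green and holder_green below 0.009 m and z of filter_green in the frame of holder_green between 0.001 and 0.007 m); the robot touches nothing.
It fails at once if the multimeter is shifted more than 20 mm (distance of meter from where it was at the start of the episode above 0.02 m).
It fails at once if the flux jar is shifted more than 20 mm (distance of jar from where it was at the start of the episode above 0.02 m).
It fails at once if a lens or filter is tipped more than 35 degrees (angle between any of lens_red, lens_white, filter_yellow, filter_green's own z axis and vertical above 0.61 rad).
It fails at once if a lens or filter is dropped (moves faster than 0.7 m/s, a fall of about 25 mm, while not held by the fingers) ((contact force between lens_red and the fingers below 0.05 N and linear speed of lens_red above 0.7 m/s) or (contact force between lens_white and the fingers below 0.05 N and linear speed of lens_white above 0.7 m/s) or (contact force between filter_yellow and the fingers below 0.05 N and linear speed of filter_yellow above 0.7 m/s) or (contact force between filter_green and the fingers below 0.05 N and linear speed of filter_green above 0.7 m/s)).
It fails at once if a lens is lifted with a filter still lying on it ((height (world z) of lens_red above 0.04 m and horizontal distance between filter_yellow and lens_red below 0.03 m and z of filter_yellow in the frame of lens_red between 0.018 and 0.032 m) or (height (world z) of lens_red above 0.04 m and horizontal distance between filter_green and lens_red below 0.03 m and z of filter_green in the frame of lens_red between 0.018 and 0.032 m) or (height (world z) of lens_white above 0.04 m and horizontal distance between filter_yellow and lens_white below 0.03 m and z of filter_yellow in the frame of lens_white between 0.018 and 0.032 m) or (height (world z) of lens_white above 0.04 m and horizontal distance between filter_green and lens_white below 0.03 m and z of filter_green in the frame of lens_white between 0.018 and 0.032 m)).
It also fails if it takes over 112 s, if anything falls off the work surface, if the arm or the gripper's body presses on something with over 40 N, if the wrist force passes 120 N, or if a joint passes its speed limit or range.

## Robot

A 7-joint arm with a two-finger parallel gripper is mounted at the origin on the work surface. World frame = base frame: x ahead of the robot, y to its left, z up, the work surface at z = 0. Lengths are in m, angles in degrees, forces in N, time in s.
With the tool pointing down it reaches from about 0.4 to 0.9 m from the base axis. Payload 5.5 kg.
Tool frame: the origin (TCP) lies at the very end of the fingers, on their centre line; the grasp point (between the pads) lies ctrl.grip_point_offset behind it (ctrl.grip_point_offset is the distance from the TCP to the grasp point, in m); z points along the fingers, y is the line along which they close (so a half turn about z gives the same grasp; the last joint's range is limited). The gripper opens to 85 mm and grips with 20 to 120 N. Pads are 22 mm wide; open, the fingers measure 114 mm over their backs; the gripper's body (76 mm by 85 mm) begins 54 mm behind the grasp point. The pads swing forward as they close: fully open they stand 13 mm farther back than shut.
Start: joints at [89.622, 28.699, -24.465, 88.831, 12.651, 65.22, -12.049], TCP at [0.173, -0.626, 0.207] pointing down, gripper open.
Joint ranges: [-164.97, 164.97], [-17.58, 116.51], [-87.97, 89.64], [11.32, 138.91], [-80.73, 260.73], [10.89, 115.49], [-147.41, 147.41]. Speed limits (degrees/s): [147.25, 147.25, 180, 180, 180, 180, 180].

## Interface

Orientations are given as [roll, pitch, yaw] about the fixed x, y, z axes, in that order (R = Rz(yaw) Ry(pitch) Rx(roll)).
In Python, from rig import monitor, vision, job, ctrl gives the robot as it stands.
- The arm moves only by the tool servo_tool, never from a script. Its argument "moves" is a list that holds one entry, the list of rows, each a list of 7 numbers: the turn, a rotation vector about the tool's x, y, z in rad, then the shift along the tool's x, y, z in cm, then the finger opening in cm, from 0 to 8.54. A call has 1 to 20 rows; each row shifts and turns the commanded pose from where the row before left it, along the tool's axes as they then stand; what a row does not reach is not made up. A row lasts 1/12 s, in which the tool goes at most 41.7 mm and 7.16 degrees, less where a joint would pass 70% of its speed; a pose out of reach is approached as far as the arm can. A call is refused whole if a number of a shift passes 4.17 or a number of a turn 0.125, either way. A call with a gripper value outside its range is refused whole. The fingers move at their own pace and stop on an object; "newtons" is the grip in N (left out, the last holds). Time passes only in rows, so rows that do not move let the fingers close. It gives the time, the measured TCP pose, the force, the opening and the grip force at its end, in the units of the state.
- monitor.state(): the state, without advancing time (a new reading comes with each control period).
- vision.camera(name): name is "scene" or "top" or "wrist"; returns the picture (480x640x3 uint8, blue, green, red); there is no depth.
- vision.get_calibration(name): a dict with "fx", "fy", "cx", "cy" (pixels), "eye" and "rotation" of the camera in the world. Camera axes: x right, y up, looking along -z (the intrinsics and any distortion apply to the point x, -y, -z); pixel columns grow to the right and rows downward; lengths in m; the calibration is good to about 2 mm. A picture is of the moment at which its call begins: read the wrist's pose just before it. get_calibration takes no time and is no camera call; for the wrist camera it gives the pose at the moment of the call.
- job.sign_off(): hands the job in; it is judged then, once.
The state is a dict: "clock": time; "joint_positions": joint angles; "joint_vel": joint speeds; "joint_efforts": joint torques, N m; "tcp_pos": TCP position; "tcp_rot": TCP orientation; "wrist_force": force on the tool from outside, world axes, zero at the start; "ft_torque": the same for the moment, N m; "gripper_width": finger opening in m; "gripper_force": force on a finger pad.
Only numpy, scipy, OpenCV 4.12 (cv2) and the standard library are available. Lean on these libraries where they do the work, as an engineer would, in place of code of your own. Each camera call takes 0.05 s, during which the arm holds its last target. There are 200 camera calls.

## Working session

There is one attempt and no reset: what is moved stays moved. The work goes in short steps, Python scripts to look and compute and a tool call to move; the robot and the scene stay as the last step left them, time stands still between calls to the robot, and variables do not carry over. Pictures are saved under pics/ and viewed, at most 14 in all, crops included, and the job is handed in when it is done.

Besides the shell and the picture viewer there is one more tool, called after "Request:" by a JSON object that holds its "method" and its "body", one argument or row to a line. servo_tool: Moves the arm, as the interface text tells. Its arguments: {"type":"object","properties":{"moves":{"type":"array"},"newtons":{"type":"number"}},"required":["moves"]}

```bash
ls; mkdir -p pics; cat > h.py <<'E'
import numpy as np, cv2
from rig import monitor, vision, job, ctrl
def snap(n,f=None):
    c=vision.get_calibration(n); im=vision.camera(n)
    if f: cv2.imwrite('pics/'+f,im)
    return im,c
def ray(c,u,v):
    R=np.array(c['rotation']); 
    if R.shape!=(3,3):
        from scipy.spatial.transform import Rotation as Q; R=Q.from_euler('xyz',R,degrees=True).as_matrix()
    d=R@np.array([(u-c['cx'])/c['fx'],-(v-c['cy'])/c['fy'],-1]); return np.array(c['eye']),d
def onz(c,u,v,z):
    e,d=ray(c,u,v); return e+d*(z-e[2])/d[2]
E
python3 - <<'E'
from h import *
for n in ('scene','top','wrist'):
    im,c=snap(n,n+'0.png'); print(n,c)
print(monitor.state(),ctrl.grip_point_offset)
E
```

```text
pics
scene {'fx': 466.9914024054694, 'fy': 466.9914024054694, 'cx': 322.32983734708716, 'cy': 238.5976437898328, 'eye': array([1.02665124, 0.48925789, 0.64402914]), 'rotation': array([ 49.7377694 ,  -0.17434089, 135.59378678])}
top {'fx': 618.948993990147, 'fy': 618.948993990147, 'cx': 324.8535997045761, 'cy': 245.80775814017778, 'eye': array([ 0.41027378, -0.0146753 ,  1.15079921]), 'rotation': array([  7.01109457,  -0.20987556, -91.00033467])}
wrist {'fx': 418.77195096566896, 'fy': 418.77195096566896, 'cx': 324.09445861519185, 'cy': 237.69386688162072, 'eye': array([ 0.24464807, -0.60761198,  0.37268288]), 'rotation': array([-1.66474242e+01,  6.28951527e-02, -7.44688657e+01])}
{'clock': 0.15, 'joint_positions': array([ 89.6208742 ,  28.74230661, -24.45340947,  88.8781131 ,
        12.65104   ,  65.21955901, -12.04910086]), 'joint_vel': array([-0.07387436, -0.17958107, -0.08821001, -0.05184774, -0.02934719,
       -0.22639913,  0.04794781]), 'joint_efforts': array([-6.81706864e-03, -5.70035148e+01, -5.82589343e+00, -2.81281579e+01,
        1.04753219e-02,  7.81544280e-03, -2.89853620e-05]), 'tcp_pos': array([ 0.17305571, -0.62594249,  0.20648235]), 'tcp_rot': array([-1.79912821e+02, -2.29709703e-03,  1.54601656e+01]), 'wrist_force': array([ 0.70310033, -1.06471052, -0.41080387]), 'ft_torque': array([-0.02105402,  0.00397673,  0.01393578]), 'gripper_force': 0.0, 'gripper_width': 0.08535873216431636} 0.0187
```

View pics/top0.png

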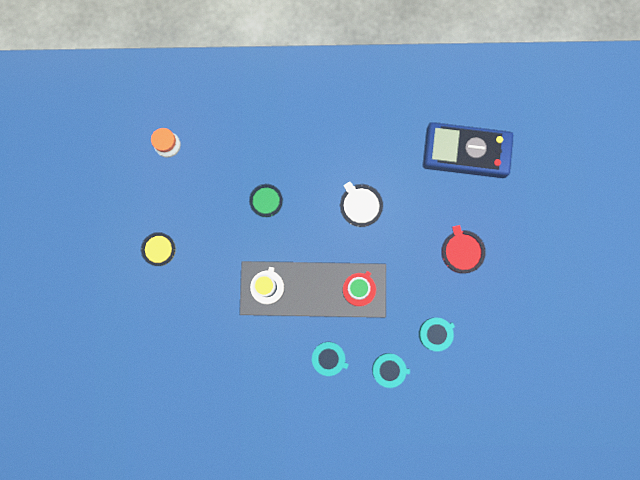

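View pics/scene0.png

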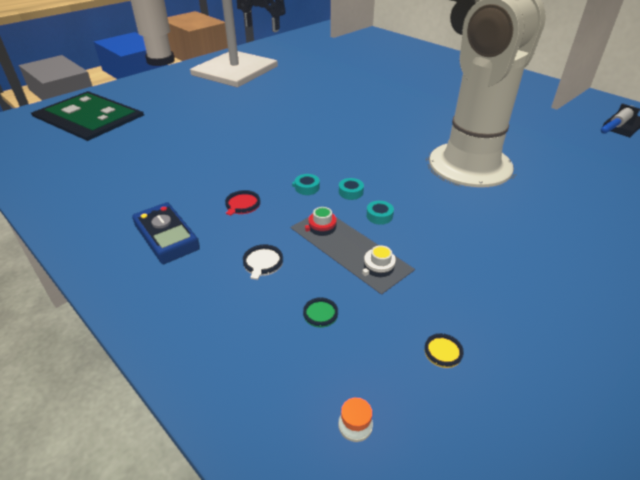

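The top view shows the yellow filter on the white lens at (264,286) and the green filter on the red lens at (359,288). The holders are green (266,200), white (361,205), red (463,251) and yellow (158,249). The look-alikes are three turquoise cells at (328,359), (390,370) and (437,334), plus the orange jar cap at (163,140). The two piles are on the pad, so they are the ones meant.

```bash
cat >> h.py <<'E'
def mask(im,col):
    h=cv2.cvtColor(im,cv2.COLOR_BGR2HSV); H,S,V=[h[...,i].astype(int) for i in range(3)]
    return {'red':((H<6)|(H>172))&(S>150)&(V>70),'white':(S<40)&(V>195),'yellow':(abs(H-28)<6)&(S>110)&(V>120),
     'green':(abs(H-68)<14)&(S>110)&(V>60)}[col].astype(np.uint8)
def blobs(im,col,amin=40):
    m=mask(im,col); n,l,s,c=cv2.connectedComponentsWithStats(m)
    return [(c[i],s[i],(l==i).astype(np.uint8)) for i in range(1,n) if s[i,4]>amin]
def xy(c,pts,z): return np.array([onz(c,u,v,z)[:2] for u,v in pts])
def disc(c,m,z,r=None):
    """bench-plane outline of blob -> circle fit to the hull (robust), tab direction = farthest outline point"""
    k,_=cv2.findContours(m,cv2.RETR_EXTERNAL,cv2.CHAIN_APPROX_NONE); k=max(k,key=len)[:,0]
    p=xy(c,k+0.0,z)
    from scipy.optimize import least_squares
    f=least_squares(lambda q:np.hypot(p[:,0]-q[0],p[:,1]-q[1])-q[2],[*p.mean(0),.03],loss='soft_l1',f_scale=.0007).x
    d=p-f[:2]; rr=np.hypot(*d.T); far=d[rr>f[2]+.004]
    a=np.degrees(np.arctan2(*far.mean(0)[::-1])) if len(far) else None
    return f,a,rr.max()
E
python3 - <<'E'
from h import *
im=cv2.imread('pics/top0.png'); c=vision.get_calibration('top'); np.set_printoptions(precision=4,suppress=True)
for col in ('red','white','yellow','green'):
    for ce,s,m in blobs(im,col):
        pile=s[3]<60 and 240<ce[0]<386 and 262<ce[1]<318
        z=.004
        if pile: z=.028 if col in('red','white') else .048
        print(col,ce.round(),s[4],'pile' if pile else '',*disc(c,m,z))
E
```

```text
red [462. 250.] 939  [ 0.5374 -0.279   0.0323] 13.97986673687499 0.04838255223217644
red [359. 290.] 382 pile [ 0.468  -0.0814  0.0285] -31.050323718864398 0.03549794194675387
white [62. 32.] 2517  [1.1046 0.4627 0.1393] 167.65860700113126 0.21061956407231164
white [260.  24.] 5524  [0.8624 0.0917 0.1771] 10.880639490029347 0.21036617275402875
white [322.   4.] 78  [ 1.0225 -0.0226  0.0128] -35.68079343042114 0.0197586200709603
white [359.   5.] 57  [ 1.0216 -0.0886  0.0131] None 0.016757592696385833
white [467.   6.] 60  [ 1.0216 -0.3063  0.0101] -105.78691254732031 0.017885805777096444
white [506.  26.] 3471  [ 0.6138 -0.3766  0.3819] -1.681249696954822 0.4362722337196366
white [528.   3.] 86  [ 1.0256 -0.4301  0.0104] 159.9772733938275 0.016232260403320205
white [69.  8.] 108  [1.0297 0.4715 0.0122] -109.66430683119336 0.018107975627360717
white [445. 144.] 734  [ 0.7424 -0.2545  0.0299] 66.22053055964847 0.03749855996549009
white [171. 148.] 136  [0.753  0.2769 0.0228] None 0.025354189676525855
white [476. 147.] 64  [ 0.7615 -0.3171  0.0273] 170.5819145317625 0.03199899703770644
white [360. 204.] 1042  [ 0.6278 -0.0904  0.0327] 31.689491278455257 0.05026522713125989
white [268. 287.] 610 pile [0.4756 0.0855 0.0299] -13.00546543000611 0.03732598122346773
white [358. 288.] 120 pile [ 0.4708 -0.0808  0.0193] None 0.020672042371353703
yellow [158. 249.] 571  [0.5507 0.29   0.0244] None 0.025343012462266782
yellow [264. 285.] 231 pile [0.4772 0.089  0.0145] None 0.01547848308590226
green [266. 200.] 553  [0.6399 0.0888 0.0243] None 0.02591825295001897
green [359. 288.] 234 pile [ 0.4694 -0.0803  0.0146] None 0.01572763668911159
```

Request:
{"method": "servo_tool", "body": {
  "moves": [
    [[0,0,0.09,0,0,0,8.5],[0,0,0.09,0,0,0,8.5],[0,0,0.09,0,0,0,8.5],[0,0,0,1.9,-3.65,-0.25,8.5],[0,0,0,1.9,-3.65,-0.25,8.5],[0,0,0,1.9,-3.65,-0.25,8.5],[0,0,0,1.9,-3.65,-0.25,8.5],[0,0,0,1.9,-3.65,-0.25,8.5],[0,0,0,1.9,-3.65,-0.25,8.5],[0,0,0,1.9,-3.65,-0.25,8.5],[0,0,0,1.9,-3.65,-0.25,8.5],[0,0,0,1.9,-3.65,-0.25,8.5],[0,0,0,1.9,-3.65,-0.25,8.5],[0,0,0,1.9,-3.65,-0.25,8.5],[0,0,0,1.9,-3.65,-0.25,8.5],[0,0,0,1.9,-3.65,-0.25,8.5],[0,0,0,1.9,-3.65,-0.25,8.5],[0,0,0,1.9,-3.65,-0.25,8.5],[0,0,0,1.9,-3.65,-0.25,8.5],[0,0,0,0,0,0,8.5]]
  ]
}}

```text
clock: 1.82
tcp_pos: [0.4806, -0.0332, 0.2487]
tcp_rot: [-179.8, -0.3, 0.6]
wrist_force: [0.4, 0.5, 1.6]
gripper_width: 0.0851
gripper_force: 0.0
```

Request:
{"method": "servo_tool", "body": {
  "moves": [
    [[0,0,0,1,-1.8,0,8.5],[0,0,0,1,-1.8,0,8.5],[0,0,0,0,0,0,8.5],[0,0,0,0,0,0,8.5],[0,0,0,0,0,0,8.5]]
  ]
}}

```text
clock: 2.23
tcp_pos: [0.4969, -0.0072, 0.247]
tcp_rot: [180.0, 0.1, -0.0]
wrist_force: [-0.2, -0.6, 0.0]
gripper_width: 0.0847
gripper_force: 0.0
```

```bash
cat > m.py <<'E'
from h import *
import sys
np.set_printoptions(precision=4,suppress=True)
f=sys.argv[1]; s=monitor.state(); im,c=snap('wrist',f); print(s['tcp_pos'],s['tcp_rot'])
for col in ('red','white','yellow','green'):
    for ce,st,m in blobs(im,col,150):
        print(col,ce.round(),st[4],*[x for z in (.004,.028,.048) for x in disc(c,m,z)[:2]])
E
python3 m.py w1.png
```

```text
[ 0.4969 -0.0072  0.247 ] [179.9783   0.0547  -0.0152]
red [605. 143.] 3938 [ 0.5394 -0.2773  0.0322] 15.296944331319471 [ 0.5413 -0.2615  0.0304] 15.195238934155677 [ 0.5429 -0.2484  0.0288] 15.42701063755121
red [398. 215.] 1514 [ 0.4657 -0.0834  0.0319] -23.236722318090724 [ 0.4719 -0.079   0.03  ] -23.236835396164935 [ 0.4771 -0.0753  0.0285] -23.196850538153747
white [412.  41.] 4762 [ 0.6301 -0.0881  0.0325] 34.505021986217116 [ 0.6267 -0.0834  0.0306] 34.96036635070065 [ 0.6238 -0.0795  0.029 ] 35.408640080871734
white [227. 214.] 1599 [0.4719 0.0939 0.0312] None [0.4778 0.088  0.0294] None [0.4826 0.083  0.0279] None
white [401. 226.] 358 [ 0.4605 -0.0858  0.0213] None [ 0.467  -0.0812  0.02  ] None [ 0.4724 -0.0774  0.019 ] None
yellow [ 13. 134.] 1311 [0.5511 0.2887 0.0194] 37.952206204840486 [0.5523 0.2713 0.0183] 38.03654004681398 [0.5533 0.2568 0.0173] 31.15236229979363
yellow [212. 218.] 1015 [0.4687 0.1039 0.0179] None [0.4747 0.0973 0.0168] None [0.4797 0.0918 0.016 ] None
green [211.  28.] 2730 [0.6418 0.092  0.0246] None [0.6377 0.0861 0.0231] None [0.6342 0.0812 0.0219] None
green [400. 226.] 974 [ 0.4604 -0.0856  0.0177] None [ 0.4669 -0.0811  0.0166] None [ 0.4723 -0.0773  0.0158] None
```

View pics/w1.png

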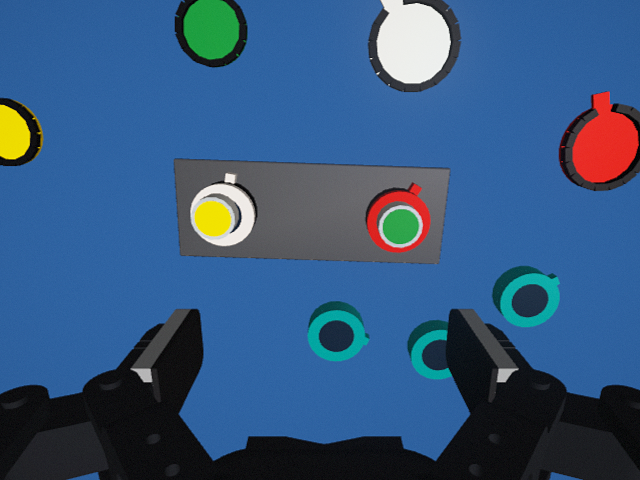

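The wrist view shows the yellow filter at (212,218) on the white lens with its tab up, and the green filter at (400,226) on the red lens. The wrist and top positions agree to 3 mm. The turquoise cells are outside the pad, so the choice is confirmed. I'll start with the green filter.

Request:
{"method": "servo_tool", "body": {
  "moves": [
    [[0,0,0,-0.43,1.2,2.1,7],[0,0,0,-0.43,1.2,2.1,6.5],[0,0,0,-0.43,1.2,2.1,6.5],[0,0,0,-0.43,1.2,2.1,6.5],[0,0,0,-0.43,1.2,2.1,6.5],[0,0,0,-0.43,1.2,2.1,6.5],[0,0,0,0,0,0,6.5],[0,0,0,0,0,0,6.5],[0,0,0,0,0,0,6.5]]
  ]
}}

```text
clock: 3.03
tcp_pos: [0.4724, -0.0783, 0.1224]
tcp_rot: [-180.0, -0.1, -0.0]
wrist_force: [0.3, -0.4, 0.8]
gripper_width: 0.0648
gripper_force: 0.0
```

```bash
python3 m.py w2.png; python3 -c "
from h import *;im,c=snap('scene','s2.png')"
```

```text
[ 0.4724 -0.0783  0.1224] [-179.9935   -0.0883   -0.0414]
red [614. 119.] 5961 [ 0.5408 -0.2732  0.0297] 7.027746806850897 [ 0.5413 -0.2569  0.0272] 5.948521758132502 [ 0.5417 -0.2432  0.0251] 5.765264172462772
red [566. 118.] 152 [ 0.5386 -0.2741  0.0397] None [ 0.5392 -0.2577  0.0364] None [ 0.5398 -0.2441  0.0336] None
red [329. 223.] 3151 [ 0.4647 -0.0793  0.0328] -27.16550593105404 [ 0.4716 -0.0793  0.03  ] -26.918760620235545 [ 0.4774 -0.0793  0.0277] -27.18713459338456
white [338.  11.] 1769 [ 0.6288 -0.0879  0.0303] None [ 0.6219 -0.0871  0.0278] None [ 0.6162 -0.0865  0.0257] None
white [ 77. 170.] 176 [0.5095 0.0874 0.0047] None [0.5126 0.0733 0.0043] None [0.5152 0.0616 0.004 ] None
white [ 69. 223.] 3484 [0.4708 0.1057 0.0339] 101.69848762356169 [0.4772 0.0901 0.031 ] 100.6093602643255 [0.4825 0.0772 0.0287] 102.17225086550077
white [320. 240.] 900 [ 0.4588 -0.077   0.0228] None [ 0.4662 -0.0772  0.0209] None [ 0.4723 -0.0774  0.0193] None
yellow [ 37. 229.] 2301 [0.4673 0.1232 0.0191] None [0.474  0.1061 0.0175] None [0.4795 0.0919 0.0162] None
green [320. 241.] 2199 [ 0.4586 -0.0769  0.0189] None [ 0.466  -0.0771  0.0173] None [ 0.4722 -0.0773  0.016 ] None
```

View pics/w2.png

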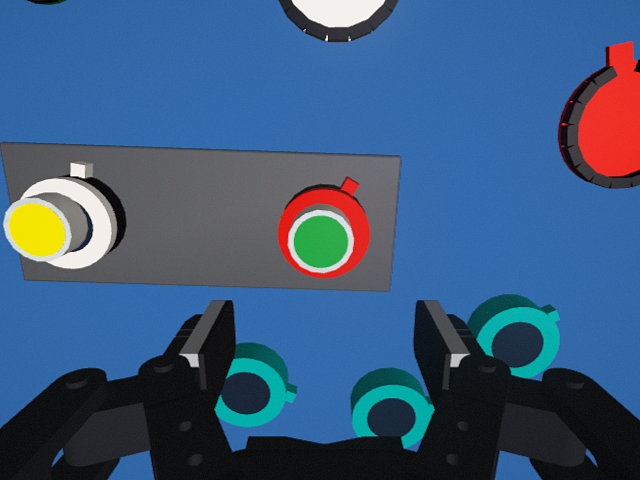

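The green filter at (320,241) is centred between the open fingers, with its red lens under it. I'll go down and grip.

Request:
{"method": "servo_tool", "body": {
  "moves": [
    [[0,0,0,0,0,2.2,6.2],[0,0,0,0,0,2.2,6.2],[0,0,0,0,-0.1,2.2,6.2],[0,0,0,0,0,1.0,6.2],[0,0,0,0,0,1.0,6.2],[0,0,0,0,0,0,6.2],[0,0,0,0,0,0,6.2],[0,0,0,0,0,0,5],[0,0,0,0,0,0,4.5],[0,0,0,0,0,0,4.2],[0,0,0,0,0,0,4],[0,0,0,0,0,0,3.7],[0,0,0,0,0,0,3.5],[0,0,0,0,0,0,3.5],[0,0,0,0,0,0,3.5]]
  ],
  "newtons": 25
}}

```text
clock: 4.38
tcp_pos: [0.4716, -0.0776, 0.0353]
tcp_rot: [180.0, -0.0, -0.0]
wrist_force: [0.1, 0.4, -0.1]
gripper_width: 0.035
gripper_force: 0.0
```

```bash
python3 m.py w3.png | tail -4; python3 -c "
from h import *
a=cv2.imread('pics/w3.png')[200:480,120:520]; im,c=snap('scene'); b=cv2.resize(im[170:310,250:450],(400,280),interpolation=3); cv2.imwrite('pics/c3.png',cv2.hconcat([a,b]))"
```

```text
red [333. 252.] 5079 [ 0.4638 -0.0794  0.0323] -57.41355010874428 [ 0.4738 -0.0793  0.0284] -36.17265272916601 [ 0.4821 -0.0792  0.0251] -26.546256688076983
white [  7. 283.] 1014 [0.4688 0.1124 0.0341] None [0.4784 0.0902 0.0308] None [0.4863 0.0717 0.028 ] None
white [324. 300.] 1828 [ 0.4513 -0.0772  0.0248] None [ 0.4628 -0.0774  0.0218] None [ 0.4723 -0.0775  0.0193] None
green [321. 303.] 4743 [ 0.4511 -0.0769  0.0208] None [ 0.4626 -0.0771  0.0182] None [ 0.4722 -0.0772  0.0161] None
```

View pics/c3.png

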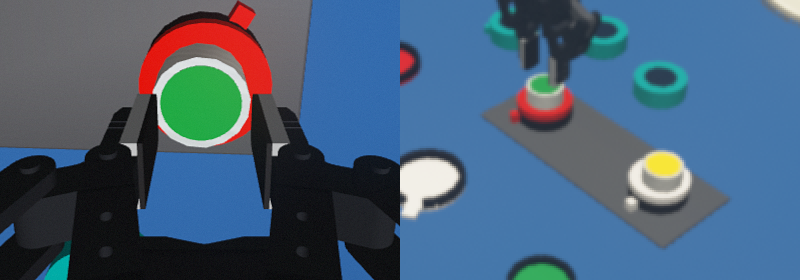

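The fingers closed just above the filter's top, because the real pad ends sit more than 12 mm behind the TCP at this opening. I'll open, go 13 mm lower and close again.

Request:
{"method": "servo_tool", "body": {
  "moves": [
    [[0,0,0,0,0,0,6.2],[0,0,0,0,0,0,6.2],[0,0,0,0,0,0,6.2],[0,0,0,0,0,0,6.2],[0,0,0,0,0,0.6,6.2],[0,0,0,0,0,0.6,6.2],[0,0,0,0,0,0,6.2],[0,0,0,0,0,0,5],[0,0,0,0,0,0,4.5],[0,0,0,0,0,0,4.2],[0,0,0,0,0,0,4],[0,0,0,0,0,0,3.8],[0,0,0,0,0,0,3.6],[0,0,0,0,0,0,3.5],[0,0,0,0,0,0,3.5]]
  ],
  "newtons": 25
}}

```text
clock: 5.73
tcp_pos: [0.4716, -0.0776, 0.0234]
tcp_rot: [180.0, -0.0, -0.0]
wrist_force: [-0.2, 0.1, -0.3]
gripper_width: 0.0352
gripper_force: 0.0
```

```bash
python3 m.py w4.png | egrep 'gre|^\['; python3 -c "
from h import *
a=cv2.imread('pics/w4.png')[200:480,120:520]; im,c=snap('scene'); b=cv2.resize(im[185:255,280:380],(400,280),interpolation=3); cv2.imwrite('pics/c4.png',cv2.hconcat([a,b]))"
```

```text
[ 0.4716 -0.0776  0.0234] [179.9955  -0.0089  -0.0153]
green [320. 317.] 5420 [ 0.4493 -0.0768  0.0212] None [ 0.4617 -0.0771  0.0185] None [ 0.4721 -0.0772  0.0162] None
```

View pics/c4.png

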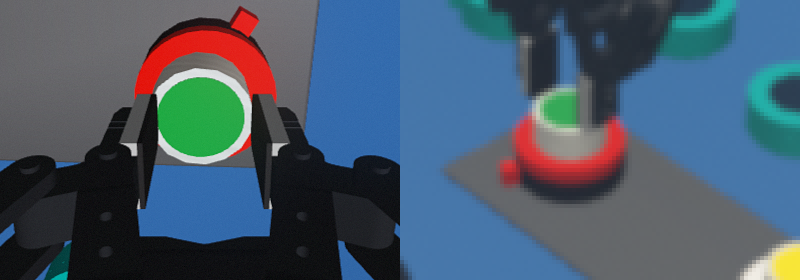

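```bash
python3 - <<'E'
from h import *
np.set_printoptions(precision=4,suppress=True)
c=vision.get_calibration('scene')
for p in ((327.5,217),(312.5,208.8)):
    for z in (.03,.04,.05,.06,.07): print(p,onz(c,*p,z))
c=vision.get_calibration('wrist')
for p in ((277,295),(364,295)):
    for z in (.03,.04,.05,.06): print(p,onz(c,*p,z))
E
```

```text
(327.5, 217) [ 0.4597 -0.071   0.03  ]
(327.5, 217) [ 0.4689 -0.0619  0.04  ]
(327.5, 217) [ 0.4782 -0.0528  0.05  ]
(327.5, 217) [ 0.4874 -0.0436  0.06  ]
(327.5, 217) [ 0.4966 -0.0345  0.07  ]
(312.5, 208.8) [ 0.4625 -0.1149  0.03  ]
(312.5, 208.8) [ 0.4717 -0.1051  0.04  ]
(312.5, 208.8) [ 0.4809 -0.0952  0.05  ]
(312.5, 208.8) [ 0.4901 -0.0854  0.06  ]
(312.5, 208.8) [ 0.4993 -0.0756  0.07  ]
(277, 295) [ 0.4732 -0.0591  0.03  ]
(277, 295) [ 0.4778 -0.0604  0.04  ]
(277, 295) [ 0.4823 -0.0616  0.05  ]
(277, 295) [ 0.4869 -0.0628  0.06  ]
(364, 295) [ 0.4733 -0.0952  0.03  ]
(364, 295) [ 0.4778 -0.0942  0.04  ]
(364, 295) [ 0.4823 -0.0931  0.05  ]
(364, 295) [ 0.4869 -0.0921  0.06  ]
```

Request:
{"method": "servo_tool", "body": {
  "moves": [
    [[0,0,0,0,0,0.1,3.5],[0,0,0,0,0,0.1,3.5],[0,0,0,0,0,0,3.5],[0,0,0,0,0,0,3.5]]
  ]
}}

```text
clock: 6.17
tcp_pos: [0.4719, -0.0775, 0.0229]
tcp_rot: [179.9, -0.0, 0.0]
wrist_force: [-6.0, 0.1, 21.0]
gripper_width: 0.0352
gripper_force: 10.5
```

Contact at TCP z ≈ 0.023 puts the pad ends 25 mm behind the stated TCP, so I'll use that measured offset. I'll lift off, open, and go down to TCP z 0.012.

Request:
{"method": "servo_tool", "body": {
  "moves": [
    [[0,0,0,0,0,-0.3,3.5],[0,0,0,0,0,0,6.2],[0,0,0,0,0,0,6.2],[0,0,0,0,0,0,6.2],[0,0,0,0,0,0,6.2],[0,0,0,0,0,0.6,6.2],[0,0,0,0,0,0.6,6.2],[0,0,0,0,0,0,6.2],[0,0,0,0,0,0,5],[0,0,0,0,0,0,4.5],[0,0,0,0,0,0,4.2],[0,0,0,0,0,0,4],[0,0,0,0,0,0,3.8],[0,0,0,0,0,0,3.6],[0,0,0,0,0,0,3.5],[0,0,0,0,0,0,3.5]]
  ],
  "newtons": 25
}}

```text
clock: 7.5
tcp_pos: [0.4717, -0.0773, 0.0126]
tcp_rot: [180.0, -0.0, 0.0]
wrist_force: [-1.2, 1.3, 6.2]
gripper_width: 0.0389
gripper_force: 25.1
```

Request:
{"method": "servo_tool", "body": {
  "moves": [
    [[0,0,0,0,0,-0.3,3.5],[0,0,0,0,0,-0.6,3.5],[0,0,0,0,0,-1,3.5],[0,0,0,0,0,-1.2,3.5],[0,0,0,0,0,-1.4,3.5],[0,0,0,0,0,-1.5,3.5],[0,0,0,1,-1,0,3.5],[0,0,0,1.8,-1.8,0,3.5],[0,0,0,2.3,-2.3,0,3.5],[0,0,0,2.3,-2.3,0,3.5],[0,0,0,2.3,-2.3,0,3.5],[0,0,0,2.3,-2.3,0,3.5],[0,0,0,2.3,-2.3,0,3.5],[0,0,0,1.7,-1.6,0,3.5],[0,0,0,1,-1,0,3.5],[0,0,0,0.3,-0.3,0,3.5],[0,0,0,0,0,0,3.5],[0,0,0,0,0,0,3.5],[0,0,0,0,0,0,3.5]]
  ]
}}

```text
clock: 9.08
tcp_pos: [0.6438, 0.0925, 0.0724]
tcp_rot: [179.9, 0.0, -0.1]
wrist_force: [-0.3, 0.4, 0.1]
gripper_width: 0.0386
gripper_force: 25.4
```

```bash
python3 m.py w5.png; python3 -c "
from h import *;snap('scene','s5.png')"
```

```text
[0.6438 0.0925 0.0724] [179.9257   0.048   -0.0948]
white [610. 261.] 6178 [ 0.631  -0.0791  0.0292] 15.662986778451291 [ 0.6399 -0.0617  0.0262] 13.70078338213059 [ 0.6474 -0.0471  0.0237] 14.265838771245658
white [324. 327.] 2463 [0.5864 0.0913 0.0347] None [0.5999 0.0913 0.0311] None [0.6111 0.0913 0.0282] None
yellow [ 46. 354.] 343 [0.5541 0.2908 0.031 ] None [0.5709 0.2704 0.0278] None [0.5849 0.2534 0.0252] None
yellow [ 21. 382.] 2464 [0.5491 0.2903 0.0204] 7.198923919983936 [0.5664 0.27   0.0183] 8.72266918256978 [0.5808 0.253  0.0165] 12.2997031607997
green [324. 239.] 4213 [0.6434 0.0913 0.0234] None [0.6512 0.0913 0.0209] None [0.6576 0.0914 0.0189] None
green [324. 331.] 6149 [0.5861 0.0913 0.029 ] None [0.5996 0.0913 0.0261] None [0.6109 0.0913 0.0236] None
```

View pics/w5.png

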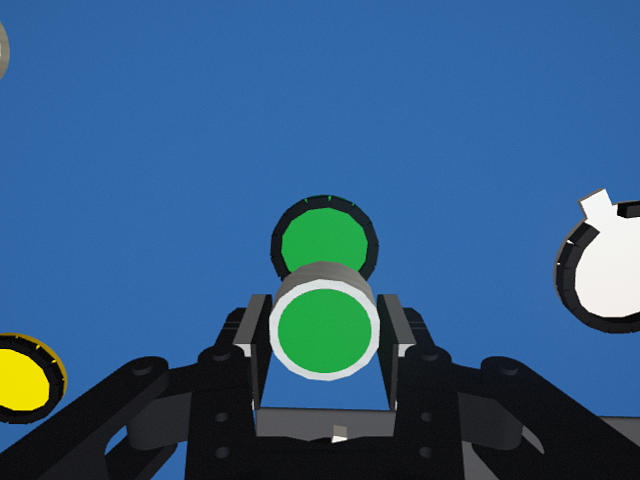

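The held green filter (324,331) is lined up in y with its holder (324,239). I need to correct x by −2.5 mm, then lower it.

Request:
{"method": "servo_tool", "body": {
  "moves": [
    [[0,0,0,-0.25,0,1,3.5],[0,0,0,0,0,2,3.5],[0,0,0,0,0,2,3.5],[0,0,0,0,0,1.4,3.5],[0,0,0,0,0,0.8,3.5],[0,0,0,0,0,0.4,3.5],[0,0,0,0,0,0.3,3.5],[0,0,0,0,0,0.2,3.5],[0,0,0,0,0,0,3.5],[0,0,0,0,0,0,3.5],[0,0,0,0,0,0,3.5]]
  ]
}}

```text
clock: 10.1
tcp_pos: [0.6427, 0.0946, -0.0079]
tcp_rot: [-180.0, -0.1, -0.0]
wrist_force: [-0.0, 1.6, -0.7]
gripper_width: 0.0384
gripper_force: 25.4
```

Request:
{"method": "servo_tool", "body": {
  "moves": [
    [[0,0,0,-0.1,0.25,0,3.5],[0,0,0,0,0,0,3.5],[0,0,0,0,0,0.1,3.5],[0,0,0,0,0,0.1,3.5],[0,0,0,0,0,0.1,3.5],[0,0,0,0,0,0,3.5],[0,0,0,0,0,0,3.5]]
  ]
}}

```text
clock: 10.68
tcp_pos: [0.6412, 0.0918, -0.0112]
tcp_rot: [180.0, -0.0, -0.0]
wrist_force: [-0.9, -1.1, 5.0]
gripper_width: 0.0385
gripper_force: 25.8
```

Request:
{"method": "servo_tool", "body": {
  "moves": [
    [[0,0,0,0,0,0,4.2],[0,0,0,0,0,0,4.8],[0,0,0,0,0,0,5.5],[0,0,0,0,0,0,6],[0,0,0,0,0,0,6],[0,0,0,0,0,-1,6],[0,0,0,0,0,-2,6],[0,0,0,0,0,-3,6],[0,0,0,-1,0,-3,6],[0,0,0,-3,0,0,6],[0,0,0,-4,0,0,6],[0,0,0,-4,0,0,6],[0,0,0,-3,0,0,6],[0,0,0,-1,0,0,6],[0,0,0,0,0,0,6],[0,0,0,0,0,0,6],[0,0,0,0,0,0,6]]
  ]
}}

```text
clock: 12.1
tcp_pos: [0.4834, 0.0921, 0.0791]
tcp_rot: [-180.0, -0.2, -0.1]
wrist_force: [1.0, -0.6, -0.5]
gripper_width: 0.0599
gripper_force: 0.0
```

```bash
cat > t.py <<'E'
from h import *
np.set_printoptions(precision=4,suppress=True)
import sys
im,c=snap('top',sys.argv[1]); 
for col in ('red','white','yellow','green'):
    for ce,st,m in blobs(im,col):
        if ce[1]>180: print(col,ce.round(),st[4],*[x for z in (.004,.024,.028,.048) for x in [disc(c,m,z)[0]]])
E
python3 m.py w6.png; python3 t.py t6.png
```

```text
[0.4834 0.0921 0.0791] [-179.9661   -0.152    -0.0578]
red [602. 271.] 3795 [ 0.4643 -0.0902  0.0301] -163.79665067840602 [ 0.4734 -0.0723  0.0271] -161.7855930750772 [ 0.4811 -0.0573  0.0246] -160.27881304207773
white [635.   7.] 155 [ 0.6098 -0.0692  0.0037] None [ 0.6046 -0.0533  0.0033] None [ 0.6002 -0.0401  0.003 ] None
white [340. 199.] 227 [0.509  0.0815 0.0048] None [0.5138 0.0824 0.0043] None [0.5178 0.0832 0.0039] None
white [334. 258.] 4694 [0.469  0.0879 0.0328] None [0.4778 0.0882 0.0296] None [0.4851 0.0885 0.0268] None
yellow [ 16. 121.] 304 [0.5529 0.2914 0.0313] None [0.5533 0.2715 0.0282] None [0.5537 0.2549 0.0256] None
yellow [322. 273.] 3108 [0.4624 0.0923 0.0198] None [0.4718 0.0922 0.0178] None [0.4797 0.0921 0.0162] None
red [463. 250.] 1024 [ 0.5373 -0.279   0.0323] [ 0.5351 -0.2744  0.0318] [ 0.5347 -0.2735  0.0317] [ 0.5325 -0.2689  0.0311]
red [359. 289.] 502 [ 0.4693 -0.083   0.0293] [ 0.4683 -0.0818  0.0288] [ 0.4681 -0.0816  0.0287] [ 0.467  -0.0804  0.0281]
white [360. 204.] 1034 [ 0.6278 -0.0904  0.0326] [ 0.624  -0.0891  0.032 ] [ 0.6233 -0.0888  0.0319] [ 0.6195 -0.0875  0.0313]
white [265. 199.] 111 [0.6435 0.0897 0.0193] [0.6394 0.0878 0.0189] [0.6386 0.0875 0.0189] [0.6345 0.0857 0.0185]
white [285. 335.] 16141 [0.2594 0.2184 0.264 ] [0.262  0.2143 0.2594] [0.2625 0.2135 0.2584] [ 0.5762 -0.2167  0.3738]
white [391. 468.] 1468 [ 0.139  -0.1347  0.0459] [ 0.1437 -0.1326  0.045 ] [ 0.1446 -0.1322  0.0449] [ 0.1494 -0.1301  0.0441]
yellow [158. 249.] 572 [0.5507 0.29   0.0244] [0.5483 0.2847 0.024 ] [0.5478 0.2836 0.0239] [0.5453 0.2783 0.0235]
green [266. 203.] 114 [0.641  0.0888 0.0235] [0.637  0.087  0.0231] [0.6362 0.0867 0.023 ] [0.6321 0.0849 0.0226]
green [265. 198.] 214 [0.6432 0.0896 0.0148] [0.6392 0.0878 0.0146] [0.6384 0.0875 0.0145] [0.6343 0.0856 0.0143]
```

The green filter sits in its holder: (0.639, 0.088) against (0.640, 0.089). The yellow filter is at (0.480, 0.092), so I'll take it now.

Request:
{"method": "servo_tool", "body": {
  "moves": [
    [[0,0,0,-0.35,0,1.5,6],[0,0,0,0,0,1.5,6],[0,0,0,0,0,1.5,6],[0,0,0,0,0,1.0,6],[0,0,0,0,0,0.7,6],[0,0,0,0,0,0.4,6],[0,0,0,0,0,0,6],[0,0,0,0,0,0,6],[0,0,0,0,0,0,5],[0,0,0,0,0,0,4.5],[0,0,0,0,0,0,4.2],[0,0,0,0,0,0,4],[0,0,0,0,0,0,3.8],[0,0,0,0,0,0,3.6],[0,0,0,0,0,0,3.5],[0,0,0,0,0,0,3.5]]
  ],
  "newtons": 25
}}

```text
clock: 13.53
tcp_pos: [0.4781, 0.0922, 0.013]
tcp_rot: [180.0, -0.1, -0.0]
wrist_force: [-1.5, -0.0, 6.4]
gripper_width: 0.0388
gripper_force: 24.8
```

Request:
{"method": "servo_tool", "body": {
  "moves": [
    [[0,0,0,0,0,-0.3,3.5],[0,0,0,0,0,-0.6,3.5],[0,0,0,0,0,-1,3.5],[0,0,0,0,0,-1.2,3.5],[0,0,0,0,0,-1.4,3.5],[0,0,0,0,0,-1.5,3.5],[0,0,0,0.35,-1.1,0,3.5],[0,0,0,0.8,-2,0,3.5],[0,0,0,1,-2.7,0,3.5],[0,0,0,1,-2.7,0,3.5],[0,0,0,1,-2.7,0,3.5],[0,0,0,1,-2.7,0,3.5],[0,0,0,1,-2.7,0,3.5],[0,0,0,0.7,-2,0,3.5],[0,0,0,0.4,-1.1,0,3.5],[0,0,0,0.1,-0.4,0,3.5],[0,0,0,0,0,0,3.5],[0,0,0,0,0,0,3.5],[0,0,0,0,0,0,3.5]]
  ]
}}

```text
clock: 15.12
tcp_pos: [0.551, 0.2908, 0.072]
tcp_rot: [179.9, 0.0, -0.1]
wrist_force: [-0.1, -0.7, -1.0]
gripper_width: 0.0387
gripper_force: 25.4
```

```bash
python3 m.py w7.png|egrep 'yel|^\['; python3 - <<'E'
from h import *
im=cv2.imread('pics/w7.png'); c=vision.get_calibration('wrist'); zt=monitor.state()['tcp_pos'][2]+.0350
for ce,s,m in blobs(im,'yellow',500): print(ce,s[4],disc(c,m,zt)[0],disc(c,m,.004)[0])
E
```

```text
[0.551  0.2908 0.072 ] [179.8951   0.0298  -0.1047]
yellow [318. 234.] 4504 [0.5543 0.2928 0.0237] None [0.5616 0.2925 0.0212] None [0.5677 0.2923 0.0191] None
yellow [324. 327.] 6216 [0.4958 0.2894 0.029 ] None [0.509  0.2895 0.0261] None [0.5201 0.2895 0.0236] None
[318.31460924 234.39054174] 4504 [0.58593607 0.29161486 0.01309667] [0.55438641 0.29287631 0.02367653]
[324.24404762 327.4255148 ] 6216 [0.55286563 0.28971797 0.01627337] [0.49587173 0.28950167 0.02905409]
```

Request:
{"method": "servo_tool", "body": {
  "moves": [
    [[0,0,0,0,-0.3,1,3.5],[0,0,0,0,0,2,3.5],[0,0,0,0,0,2,3.5],[0,0,0,0,0,1.4,3.5],[0,0,0,0,0,0.8,3.5],[0,0,0,0,0,0.4,3.5],[0,0,0,0,0,0.3,3.5],[0,0,0,0,0,0.1,3.5],[0,0,0,0,0,0,3.5],[0,0,0,0,0,0,3.5],[0,0,0,0,0,0,3.5]]
  ]
}}

```text
clock: 16.08
tcp_pos: [0.5517, 0.2963, -0.0069]
tcp_rot: [-180.0, -0.1, -0.0]
wrist_force: [0.3, 0.9, -1.4]
gripper_width: 0.0385
gripper_force: 25.4
```

Request:
{"method": "servo_tool", "body": {
  "moves": [
    [[0,0,0,0,0.24,0,3.5],[0,0,0,0,0,0,3.5],[0,0,0,0,0,0.2,3.5],[0,0,0,0,0,0.1,3.5],[0,0,0,0,0,0.1,3.5],[0,0,0,0,0,0,3.5],[0,0,0,0,0,0,3.5]]
  ]
}}

```text
clock: 16.67
tcp_pos: [0.5512, 0.2934, -0.011]
tcp_rot: [180.0, -0.0, -0.0]
wrist_force: [-1.9, -2.7, 6.5]
gripper_width: 0.0386
gripper_force: 26.0
```

Request:
{"method": "servo_tool", "body": {
  "moves": [
    [[0,0,0,0,0,0,4.2],[0,0,0,0,0,0,4.8],[0,0,0,0,0,0,5.5],[0,0,0,0,0,0,6],[0,0,0,0,0,0,6],[0,0,0,0,0,-1,6],[0,0,0,0,0,-2,7],[0,0,0,0,0,-3,8],[0,0,0,0,0,-3,8.3],[0,0,0,-1,3,-1,8.3],[0,0,0,-1,3,-1,8.3],[0,0,0,-1,3,-1,8.3],[0,0,0,-1,3,0,8.3],[0,0,0,-1,3,0,8.3],[0,0,0,-1.3,3,0,8.3],[0,0,0,-1,2.5,0,8.3],[0,0,0,0,0,0,8.3],[0,0,0,0,0,0,8.3],[0,0,0,0,0,0,8.3],[0,0,0,0,0,0,8.3]]
  ]
}}

```text
clock: 18.33
tcp_pos: [0.4788, 0.0901, 0.1089]
tcp_rot: [-179.9, -0.1, 0.1]
wrist_force: [0.5, 0.2, 0.3]
gripper_width: 0.083
gripper_force: 0.0
```

```bash
python3 m.py w8.png; python3 t.py t8.png | grep -v ' 16\| 14'
```

```text
[0.4788 0.0901 0.1089] [-179.9452   -0.079     0.0839]
red [591. 244.] 5065 [ 0.4646 -0.093   0.034 ] -11.220919470444954 [ 0.4724 -0.0769  0.031 ] -10.108634420046675 [ 0.4789 -0.0635  0.0285] -8.905156213808437
white [618.  15.] 1439 [ 0.6076 -0.0823  0.0123] 71.25121189262426 [ 0.6027 -0.0671  0.0112] 69.33060167852851 [ 0.5987 -0.0545  0.0103] 68.19728562105233
white [335. 183.] 186 [0.5094 0.0817 0.0047] None [0.5133 0.0823 0.0043] None [0.5165 0.0829 0.004 ] None
white [325. 238.] 4310 [0.4705 0.0881 0.0324] None [0.4778 0.0882 0.0295] None [0.4839 0.0883 0.0271] None
yellow [ 17. 118.] 603 [0.5527 0.2957 0.0235] None [0.5527 0.2774 0.0214] None [0.5527 0.2621 0.0196] None
yellow [ 43. 110.] 226 [0.5529 0.2917 0.0315] None [0.5529 0.2738 0.0287] None [0.5529 0.2589 0.0264] None
red [463. 250.] 1023 [ 0.5373 -0.2791  0.0323] [ 0.5351 -0.2745  0.0317] [ 0.5346 -0.2735  0.0316] [ 0.5324 -0.2689  0.0311]
red [359. 289.] 498 [ 0.4693 -0.0829  0.0292] [ 0.4683 -0.0817  0.0287] [ 0.4681 -0.0815  0.0286] [ 0.4671 -0.0803  0.0281]
white [360. 204.] 1034 [ 0.6278 -0.0904  0.0326] [ 0.624
[... 297 characters left out ...]
0.2378  0.4047]
white [156. 248.] 111 [0.5528 0.2942 0.0194] [0.5503 0.2888 0.0191] [0.5498 0.2878 0.019 ] [0.5473 0.2824 0.0187]
yellow [164. 239.] 41 [0.5484 0.2924 0.0267] [0.546  0.2871 0.0262] [0.5455 0.286  0.0261] [0.5431 0.2806 0.0257]
yellow [155. 248.] 223 [0.5528 0.2947 0.0149] [0.5503 0.2893 0.0147] [0.5498 0.2882 0.0146] [0.5474 0.2828 0.0143]
yellow [158. 259.] 64 [0.552  0.2911 0.0243] [0.5495 0.2858 0.0239] [0.549  0.2847 0.0238] [0.5465 0.2794 0.0234]
green [266. 203.] 113 [0.641  0.0889 0.0236] [0.637  0.0871 0.0231] [0.6362 0.0867 0.0231] [0.6322 0.0849 0.0226]
green [265. 198.] 213 [0.6432 0.0896 0.0148] [0.6392 0.0877 0.0145] [0.6384 0.0874 0.0145] [0.6343 0.0856 0.0142]
```

View pics/w8.png

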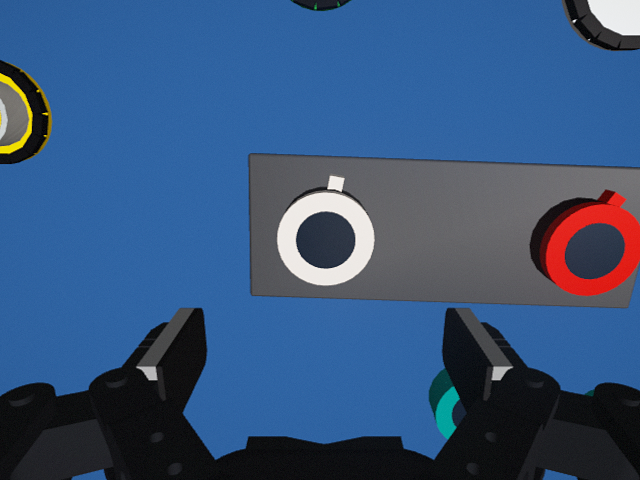

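The yellow filter is in place: (0.550, 0.289) against (0.551, 0.290). The white lens is at (325,238) with its tab at (335,183), pointing about −10.6°. I'll grip it across the tab direction.

Request:
{"method": "servo_tool", "body": {
  "moves": [
    [[0,0,0,-0.1,0.15,2.5,8.3],[0,0,0,0,0,2.5,8.3],[0,0,0,0,0,2.5,8.3],[0,0,0,0,0,2,8.3],[0,0,0,0,0,1.3,8.3],[0,0,0,0,0,0.8,8.3],[0,0,0,0,0,0.6,8.3],[0,0,0,0,0,0,8.3],[0,0,0,0,0,0,8.3],[0,0,0,0,0,0,7.2],[0,0,0,0,0,0,6.6],[0,0,0,0,0,0,6.3],[0,0,0,0,0,0,6.1],[0,0,0,0,0,0,5.9],[0,0,0,0,0,0,5.7],[0,0,0,0,0,0,5.6],[0,0,0,0,0,0,5.5],[0,0,0,0,0,0,5.5]]
  ],
  "newtons": 40
}}

```text
clock: 19.93
tcp_pos: [0.4779, 0.0876, -0.0126]
tcp_rot: [-180.0, -0.1, 0.0]
wrist_force: [-1.3, 0.9, 9.5]
gripper_width: 0.0584
gripper_force: 40.8
```

Request:
{"method": "servo_tool", "body": {
  "moves": [
    [[0,0,0,0,0,-0.3,5.5],[0,0,0,0,0,-0.6,5.5],[0,0,0,0,0,-1,5.5],[0,0,0,0,0,-1.5,5.5],[0,0,0,0,0,-1.8,5.5],[0,0,0,0,0,-1.8,5.5],[0,0,0,1,1.1,0,5.5],[0,0,0,1.8,2.1,0,5.5],[0,0,0,2,2.4,0,5.5],[0,0,0,2,2.4,0,5.5],[0,0,0,2,2.4,0,5.5],[0,0,0,2,2.4,0,5.5],[0,0,0,2,2.3,0,5.5],[0,0,0,1.3,1.5,0,5.5],[0,0,0,0.8,0.7,0,5.5],[0,0,0,0.3,0.3,0,5.5],[0,0,0,0,0,0,5.5],[0,0,0,0,0,0,5.5],[0,0,0,0,0,0,5.5],[0,0,0,0,0,0,5.5]]
  ]
}}

```text
clock: 21.6
tcp_pos: [0.6283, -0.0871, 0.0565]
tcp_rot: [-180.0, 0.0, 0.1]
wrist_force: [-0.5, -0.3, -1.9]
gripper_width: 0.058
gripper_force: 43.5
```

```bash
python3 m.py w9.png|egrep 'whi|^\['
```

```text
[ 0.6283 -0.0871  0.0565] [-179.971     0.034     0.1293]
white [316. 219.] 5849 [ 0.6457 -0.0793  0.023 ] -97.07272051256416 [ 0.652  -0.0802  0.0204] -96.66740365842769 [ 0.6572 -0.081   0.0183] -96.85338586754
white [324. 335.] 13242 [ 0.5734 -0.0885  0.0515] None [ 0.5876 -0.0884  0.0458] None [ 0.5994 -0.0884  0.0411] None
```

View pics/w9.png

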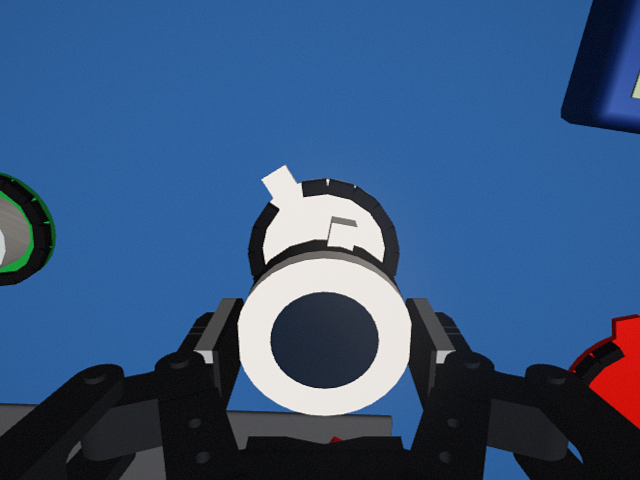

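```bash
python3 - <<'E'
from h import *
np.set_printoptions(precision=4,suppress=True)
c=vision.get_calibration('wrist'); im=cv2.imread('pics/w9.png')
A=lambda d:np.degrees(np.arctan2(d[1],d[0])).round(1)
H=np.array([.6301,-.0881])
for z in (.004,.008,.012):
    P=lambda u,v:onz(c,u,v,z)[:2]
    t,b=P(274,173),P(290,201)
    print(z,'tongue',t,b,A(t-b),A(t-H),A(P(262,180)-P(278,207)),np.hypot(*(t-H)))
m=max(blobs(im,'white',3000),key=lambda b:b[1][4])[2]
zt=monitor.state()['tcp_pos'][2]+.0166+.024; L=disc(c,m,zt)[0]; print('lens',L)
P=lambda u,v:onz(c,u,v,zt-.014)[:2]
for e in ((330,224),(354,227),(342,225.5)): print('tab',P(*e),A(P(*e)-L[:2]),np.hypot(*(P(*e)-L[:2])))
E
```

```text
0.004 tongue [ 0.6724 -0.0624] [ 0.6576 -0.0704] 28.5 31.3 28.9 0.0494700540200888
0.008 tongue [ 0.6729 -0.0629] [ 0.6584 -0.0708] 28.5 30.5 28.9 0.049702975402888885
0.012 tongue [ 0.6735 -0.0634] [ 0.6592 -0.0711] 28.5 29.7 28.9 0.049945494999608354
lens [ 0.6285 -0.0886  0.0295]
tab [ 0.6659 -0.0906] -2.9 0.037374384918671746
tab [ 0.6648 -0.0989] -15.7 0.037688548939165865
tab [ 0.6653 -0.0947] -9.3 0.03729777212506871
```

Request:
{"method": "servo_tool", "body": {
  "moves": [
    [[0,0,-0.1,0,0,0,5.5],[0,0,-0.1,0,0,0,5.5],[0,0,-0.1,0,0,0,5.5],[0,0,-0.1,0,0,0,5.5],[0,0,-0.1,0,0,0,5.5],[0,0,-0.1,0,0,0,5.5],[0,0,-0.1,0,0,0,5.5],[0,0,0,0,0,1,5.5],[0,0,0,0,0,1.2,5.5],[0,0,0,0,0,0.5,5.5],[0,0,0,0,0,0,5.5],[0,0,0,0,0,0,5.5],[0,0,0,0,0,0,5.5],[0,0,0,0,0,0,5.5]]
  ]
}}

```text
clock: 22.82
tcp_pos: [0.6295, -0.0888, 0.0297]
tcp_rot: [180.0, -0.0, 40.1]
wrist_force: [0.3, 0.1, -1.0]
gripper_width: 0.0583
gripper_force: 43.4
```

```bash
python3 m.py w10.png|egrep 'whi|^\['; python3 - <<'E'
from h import *
c=vision.get_calibration('wrist'); im=cv2.imread('pics/w10.png')
m=max(blobs(im,'white',3000),key=lambda b:b[1][4])[2]
zt=monitor.state()['tcp_pos'][2]+.0166+.024; print('lens',disc(c,m,zt)[0])
s,_=snap('scene'); cv2.imwrite('pics/c10.png',cv2.hconcat([im[60:420,140:540],cv2.resize(s[190:310,200:330],(390,360),interpolation=3)]))
E
```

```text
[ 0.6295 -0.0888  0.0297] [179.9652  -0.034   40.0844]
white [319. 221.] 5702 [ 0.6422 -0.0707  0.0222] -55.700022944765216 [ 0.6359 -0.0815  0.0272] 30.1480184587405 [ 0.6524 -0.0642  0.0171] -58.60516638432716
white [324. 335.] 13249 [ 0.6    -0.1159  0.0452] None [ 0.6108 -0.1067  0.0395] None [ 0.6198 -0.0991  0.0348] None
lens [ 0.62986214 -0.09067471  0.02955201]
```

View pics/c10.png

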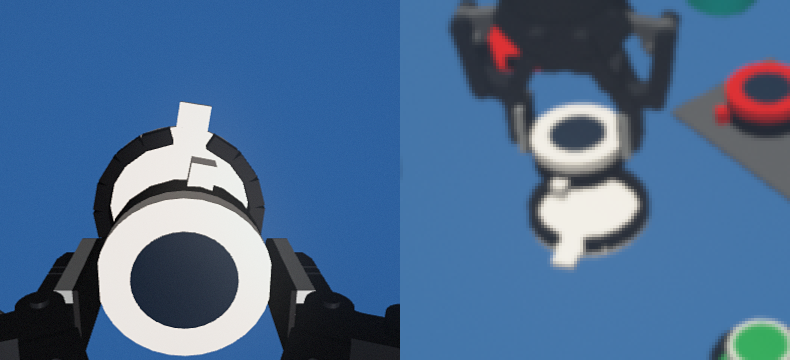

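```bash
cat > ring.py <<'E'
from h import *
from scipy.optimize import least_squares
def ring(im,c,u0,u1,vmax,R=.040,z=.012,col='white'):
    h=cv2.cvtColor(im,cv2.COLOR_BGR2HSV); bg=(abs(h[...,0].astype(int)-107)<8)&(h[...,1]>110)&(h[...,2]>100)
    pts=[]
    for u in range(u0,u1):
        v=np.argmax(~bg[60:,u])+60
        if v<vmax and h[v+3,u,2]<80: pts.append((u,v))     # first non-bench pixel, and it is dark wall
    p=xy(c,pts,z)
    f=least_squares(lambda q:np.hypot(*(p-q[:2]).T)-R,p.mean(0)-[.02,.02],loss='soft_l1',f_scale=.0005)
    r=np.hypot(*(p-f.x).T); print('ring',f.x.round(4),len(p),'rms',r.std().round(5))
    m=mask(im,col); w=[]   # tongue: coloured pixels beyond wall
    vs,us=np.nonzero(m[60:vmax,u0:u1]); q=xy(c,np.c_[us+u0,vs+60],.004); d=q-f.x; k=(np.hypot(*d.T)>.042)&(np.hypot(*d.T)<.056)
    t=d[k].mean(0); print('tongue angle',np.degrees(np.arctan2(t[1],t[0])).round(1),k.sum(),np.hypot(*d[k].T).max().round(4)); return f.x
E
python3 - <<'E'
from ring import *
ring(cv2.imread('pics/w10.png'),vision.get_calibration('wrist'),228,412,255)
E
```

```text
ring [ 0.6302 -0.0872] 124 rms 0.00039
tongue angle 31.1 560 0.0501
```

Request:
{"method": "servo_tool", "body": {
  "moves": [
    [[0,0,-0.015,0.25,-0.25,0.5,5.5],[0,0,0,0,0,1,5.5],[0,0,0,0,0,0.8,5.5],[0,0,0,0,0,0.6,5.5],[0,0,0,0,0,0.3,5.5],[0,0,0,0,0,0,5.5],[0,0,0,0,0,0,5.5],[0,0,0,0,0,0,5.5]]
  ]
}}

```text
clock: 23.58
tcp_pos: [0.6297, -0.0854, -0.0025]
tcp_rot: [180.0, -0.0, 41.0]
wrist_force: [-0.5, -0.7, -0.9]
gripper_width: 0.0583
gripper_force: 43.4
```

Request:
{"method": "servo_tool", "body": {
  "moves": [
    [[0,0,0,0,0,0.2,5.5],[0,0,0,0,0,0.2,5.5],[0,0,0,0,0,0.2,5.5],[0,0,0,0,0,0,5.5],[0,0,0,0,0,0,5.5]]
  ]
}}

```text
clock: 24.0
tcp_pos: [0.6292, -0.0855, -0.0088]
tcp_rot: [-180.0, 0.0, 41.0]
wrist_force: [0.4, 0.3, -1.7]
gripper_width: 0.0581
gripper_force: 43.4
```

Inside the wall with no contact force. I'll creep the last few millimetres.

Request:
{"method": "servo_tool", "body": {
  "moves": [
    [[0,0,0,0,0,0.1,5.5],[0,0,0,0,0,0.1,5.5],[0,0,0,0,0,0.1,5.5],[0,0,0,0,0,0.1,5.5],[0,0,0,0,0,0,5.5],[0,0,0,0,0,0,5.5]]
  ]
}}

```text
clock: 24.5
tcp_pos: [0.6294, -0.0855, -0.0124]
tcp_rot: [180.0, 0.0, 41.0]
wrist_force: [-0.9, 0.1, 1.8]
gripper_width: 0.0585
gripper_force: 43.7
```

Request:
{"method": "servo_tool", "body": {
  "moves": [
    [[0,0,0,0,0,0,6.2],[0,0,0,0,0,0,6.8],[0,0,0,0,0,0,7.4],[0,0,0,0,0,0,7.8],[0,0,0,0,0,0,7.8],[0,0,0,0,0,-1,7.8],[0,0,0,0,0,-2,8.3],[0,0,0.1,0,0,-3,8.3],[0,0,0.1,0,0,-3,8.3],[0,0,0.1,0,0,-2,8.3],[0,0,0.1,0,0,0,8.3],[0,0,0.1,0,0,0,8.3],[0,0,0.1,0,0,0,8.3],[0,0,0.115,0,0,0,8.3],[0,0,0,-3.5,0,0,8.3],[0,0,0,-4,0,0,8.3],[0,0,0,-4,0,0,8.3],[0,0,0,-3,-0.3,0,8.3],[0,0,0,-1.3,-0.3,0,8.3],[0,0,0,0,0,0,8.3]]
  ]
}}

```text
clock: 26.17
tcp_pos: [0.4675, -0.0793, 0.0976]
tcp_rot: [179.9, 0.2, 0.0]
wrist_force: [-0.4, -0.7, -0.8]
gripper_width: 0.0831
gripper_force: 0.0
```

Request:
{"method": "servo_tool", "body": {
  "moves": [
    [[0,0,0,0,0,0,8.3],[0,0,0,0,0,0,8.3],[0,0,0,0,0,0,8.3]]
  ]
}}

```text
clock: 26.42
tcp_pos: [0.4732, -0.0794, 0.0979]
tcp_rot: [-180.0, -0.1, -0.0]
wrist_force: [1.3, -0.3, -0.4]
gripper_width: 0.083
gripper_force: 0.0
```

```bash
python3 m.py w11.png; python3 t.py t11.png | grep white; python3 - <<'E'
from h import *
s,_=snap('scene');t=cv2.imread('pics/t11.png'); w=cv2.imread('pics/w11.png'); cv2.imwrite('pics/c11.png',cv2.hconcat([w[100:400,160:560],cv2.resize(t[160:235,310:410],(400,300),interpolation=3)]))
E
```

```text
[ 0.4732 -0.0794  0.0979] [-179.985    -0.1176   -0.0124]
red [623. 134.] 3150 [ 0.5355 -0.2646  0.0203] -74.10645172783904 [ 0.5366 -0.2476  0.0184] -85.7380030908355 [ 0.5374 -0.2334  0.0169] -95.3564204510364
red [586. 120.] 210 [ 0.5386 -0.2738  0.0395] None [ 0.5394 -0.256   0.0359] None [ 0.54   -0.2411  0.0329] None
red [323. 241.] 5231 [ 0.464  -0.0792  0.0331] -26.549645585107974 [ 0.4717 -0.0793  0.0301] -26.789280059336523 [ 0.4781 -0.0794  0.0276] -26.784522884710842
white [338.  11.] 456 [ 0.6328 -0.0878  0.034 ] None [ 0.6248 -0.0871  0.0308] None [ 0.6182 -0.0866  0.0281] None
white [338.   2.] 182 [ 0.6693 -0.088   0.063 ] None [ 0.6582 -0.0873  0.0573] None [-130.866     0.2593  131.4633] None
white [360. 203.] 734 [ 0.6288 -0.0904  0.0333] [ 0.625  -0.0891  0.0327] [ 0.6242 -0.0888  0.0326] [ 0.6204 -0.0875  0.032 ]
white [265. 199.] 114 [0.6435 0.0896 0.0193] [0.6394 0.0878 0.019 ] [0.6386 0.0874 0.0189] [0.6345 0.0856 0.0186]
white [432. 350.] 18114 [ 0.4475 -0.4824  0.3407] [ 0.4468 -0.4742  0.3347] [ 0.4467 -0.4726  0.3335] [ 0.4461 -0.4644  0.3275]
white [156. 248.] 113 [0.5528 0.2941 0.0195] [0.5503 0.2887 0.0191] [0.5498 0.2877 0.0191] [0.5473 0.2823 0.0187]
```

View pics/c11.png

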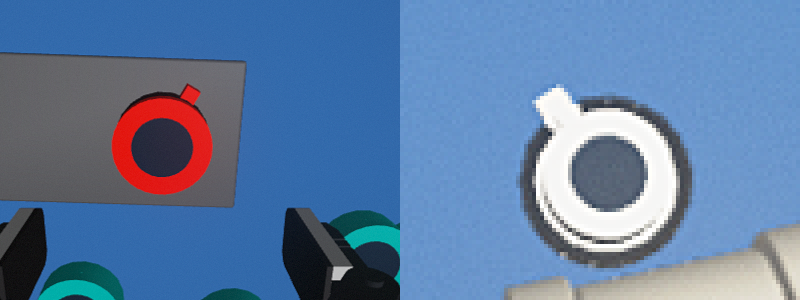

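The white lens is seated with its tab in the slot. The red lens is under the gripper, centred at (323,241), with its tab at about (352,190). Gripping it now.

Request:
{"method": "servo_tool", "body": {
  "moves": [
    [[0,0,0,-0.15,0,2.5,8.3],[0,0,0,0,0,2.5,8.3],[0,0,0,0,0,2.2,8.3],[0,0,0,0,0,1.8,8.3],[0,0,0,0,0,1.0,8.3],[0,0,0,0,0,0.6,8.3],[0,0,0,0,0,0.4,8.3],[0,0,0,0,0,0,8.3],[0,0,0,0,0,0,8.3],[0,0,0,0,0,0,7.2],[0,0,0,0,0,0,6.6],[0,0,0,0,0,0,6.3],[0,0,0,0,0,0,6.1],[0,0,0,0,0,0,5.9],[0,0,0,0,0,0,5.7],[0,0,0,0,0,0,5.6],[0,0,0,0,0,0,5.5],[0,0,0,0,0,0,5.5]]
  ],
  "newtons": 40
}}

```text
clock: 28.07
tcp_pos: [0.4705, -0.0791, -0.0117]
tcp_rot: [180.0, -0.1, 0.0]
wrist_force: [-3.3, 1.6, 10.6]
gripper_width: 0.0583
gripper_force: 40.6
```

```bash
python3 - <<'E'
from h import *
im,c=snap('top'); ce,s,m=[b for b in blobs(cv2.imread('pics/t6.png'),'red') if abs(b[0][0]-359)<8][0]
print(disc(c,m,.028))
# tab from w11 pose: eye relative to tcp is fixed, yaw 0
w=vision.get_calibration('wrist'); st=monitor.state()['tcp_pos']; w['eye']=np.array(w['eye'])-st+np.array([.4732,-.0794,.0979])
im=cv2.imread('pics/w11.png'); mm=mask(im,'red'); k=[b for b in blobs(im,'red',3000) if b[0][0]<400][0][2]
f=disc(w,k,.028)[0]; print(f)
vs,us=np.nonzero(k); q=xy(w,np.c_[us,vs],.014); d=q-f[:2]; r=np.hypot(*d.T); ang=np.degrees(np.arctan2(d[:,1],d[:,0])); s=(r>.032)&(abs(ang)<60); print(s.sum(),r[s].max(),np.degrees(np.arctan2(*d[s].mean(0)[::-1])),ang[s].min(),ang[s].max())
E
```

```text
(array([ 0.46805907, -0.08156237,  0.02865015]), np.float64(-31.910380872141133), np.float64(0.035715282018421717))
[ 0.47152452 -0.07935016  0.03010817]
164 0.03813854459826591 -30.20395253383412 -38.824718996180714 -21.84714055982214
```

Request:
{"method": "servo_tool", "body": {
  "moves": [
    [[0,0,0,0,0,-0.3,5.5],[0,0,0,0,0,-0.6,5.5],[0,0,0,0,0,-1,5.5],[0,0,0,0,0,-1.5,5.5],[0,0,0,0,0,-1.8,5.5],[0,0,0,0,0,-1.8,5.5],[0,0,0,0.4,1.1,0,5.5],[0,0,0,0.7,2,0,5.5],[0,0,0,0.9,2.6,0,5.5],[0,0,0,0.9,2.6,0,5.5],[0,0,0,0.9,2.6,0,5.5],[0,0,0,0.9,2.6,0,5.5],[0,0,0,0.9,2.6,0,5.5],[0,0,0,0.7,2,0,5.5],[0,0,0,0.4,1.2,0,5.5],[0,0,0,0.1,0.5,0,5.5],[0,0,0,0,0,0,5.5],[0,0,0,0,0,0,5.5],[0,0,0,0,0,0,5.5],[0,0,0,0,0,0,5.5]]
  ]
}}

```text
clock: 29.78
tcp_pos: [0.5378, -0.2755, 0.0574]
tcp_rot: [-180.0, 0.0, 0.1]
wrist_force: [-0.0, 0.3, -1.6]
gripper_width: 0.058
gripper_force: 43.4
```

Request:
{"method": "servo_tool", "body": {
  "moves": [
    [[0,0,-0.11,0,0,0,5.5],[0,0,-0.11,0,0,0,5.5],[0,0,-0.11,0,0,0,5.5],[0,0,-0.11,0,0,0,5.5],[0,0,-0.11,0,0,0,5.5],[0,0,-0.11,0,0,0,5.5],[0,0,-0.11,0,0,0,5.5],[0,0,0,0,0,1,5.5],[0,0,0,0,0,1.2,5.5],[0,0,0,0,0,0.5,5.5],[0,0,0,0,0,0,5.5],[0,0,0,0,0,0,5.5],[0,0,0,0,0,0,5.5],[0,0,0,0,0,0,5.5]]
  ]
}}

```text
clock: 30.95
tcp_pos: [0.5383, -0.2774, 0.0307]
tcp_rot: [180.0, -0.0, 44.1]
wrist_force: [0.2, -0.1, -2.3]
gripper_width: 0.0578
gripper_force: 43.4
```

```bash
python3 m.py w12.png|egrep 'red|^\['; python3 - <<'E'
from ring import *
c=vision.get_calibration('wrist'); im=cv2.imread('pics/w12.png')
ring(im,c,228,412,255,col='red')
m=max(blobs(im,'red',3000),key=lambda b:b[1][4])[2]
zt=monitor.state()['tcp_pos'][2]+.0157+.024; print('lens',disc(c,m,zt)[0])
E
```

```text
[ 0.5383 -0.2774  0.0307] [179.9593  -0.0145  44.0891]
red [327. 223.] 6304 [ 0.5391 -0.2762  0.0326] 14.033957013600919 [ 0.5457 -0.2702  0.0285] 14.045916747336918 [ 0.5513 -0.2651  0.0251] 14.055510403570997
red [324. 327.] 14400 [ 0.5126 -0.3047  0.0461] None [ 0.5224 -0.2951  0.0404] None [ 0.5307 -0.2871  0.0356] None
ring [ 0.5398 -0.2749] 118 rms 0.00041
tongue angle 12.2 532 0.05
lens [ 0.5398339  -0.27819094  0.03025788]
```

View pics/w12.png

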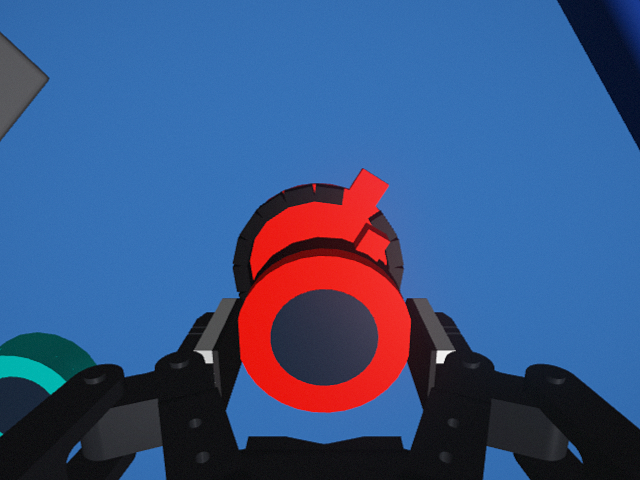

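The held red lens (324,335) and its tab (373,243) point the same way as the tongue (366,185), and both come out at 13.9°. I need a 2.6 mm shift, then lower.

Request:
{"method": "servo_tool", "body": {
  "moves": [
    [[0,0,0,0.17,-0.19,0.5,5.5],[0,0,0,0,0,1,5.5],[0,0,0,0,0,0.8,5.5],[0,0,0,0,0,0.6,5.5],[0,0,0,0,0,0.3,5.5],[0,0,0,0,0,0,5.5],[0,0,0,0,0,0,5.5],[0,0,0,0,0,0,5.5]]
  ]
}}

```text
clock: 31.67
tcp_pos: [0.5381, -0.2749, -0.0015]
tcp_rot: [180.0, -0.0, 44.1]
wrist_force: [0.1, 0.1, -1.4]
gripper_width: 0.0582
gripper_force: 43.4
```

Request:
{"method": "servo_tool", "body": {
  "moves": [
    [[0,0,0,0,0,0.2,5.5],[0,0,0,0,0,0.2,5.5],[0,0,0,0,0,0.2,5.5],[0,0,0,0,0,0,5.5],[0,0,0,0,0,0,5.5]]
  ]
}}

```text
clock: 32.08
tcp_pos: [0.5376, -0.2749, -0.0078]
tcp_rot: [-180.0, 0.0, 44.1]
wrist_force: [-1.1, 0.2, -1.0]
gripper_width: 0.0579
gripper_force: 43.4
```

Underside is at about 8 mm, below the wall top, and nothing is touching. Down the last 4 mm.

Request:
{"method": "servo_tool", "body": {
  "moves": [
    [[0,0,0,0,0,0.1,5.5],[0,0,0,0,0,0.1,5.5],[0,0,0,0,0,0.1,5.5],[0,0,0,0,0,0.1,5.5],[0,0,0,0,0,0,5.5],[0,0,0,0,0,0,5.5]]
  ]
}}

```text
clock: 32.58
tcp_pos: [0.5377, -0.2749, -0.0116]
tcp_rot: [180.0, 0.0, 44.1]
wrist_force: [-1.2, 0.9, 1.0]
gripper_width: 0.0582
gripper_force: 43.6
```

Now release, rise 12 cm, swing back clear and look.

Request:
{"method": "servo_tool", "body": {
  "moves": [
    [[0,0,0,0,0,0,6.2],[0,0,0,0,0,0,6.8],[0,0,0,0,0,0,7.4],[0,0,0,0,0,0,7.8],[0,0,0,0,0,0,7.8],[0,0,0,0,0,-1,7.8],[0,0,0,0,0,-2,8.3],[0,0,0.1,0,0,-3,8.3],[0,0,0.1,0,0,-3,8.3],[0,0,0.1,0,0,-3,8.3],[0,0,0.1,0,0,-3,8.3],[0,0,0.1,0,0,-3,8.3],[0,0,0.1,0,0,-2,8.3],[0,0,0.1,0,0,0,8.3],[0,0,0.07,-2,-2,0,8.3],[0,0,0,-2,-3,0,8.3],[0,0,0,-2,-3,0,8.3],[0,0,0,-1,-2,0,8.3],[0,0,0,0,0,0,8.3],[0,0,0,0,0,0,8.3]]
  ]
}}

```text
clock: 34.25
tcp_pos: [0.4663, -0.1754, 0.1893]
tcp_rot: [179.9, -0.0, 0.1]
wrist_force: [0.5, -0.3, -0.3]
gripper_width: 0.0829
gripper_force: 0.0
```

Request:
{"method": "servo_tool", "body": {
  "moves": [
    [[0,0,0,0,0,0,8.3],[0,0,0,0,0,0,8.3],[0,0,0,0,0,0,8.3]]
  ]
}}

```text
clock: 34.5
tcp_pos: [0.4669, -0.1773, 0.1884]
tcp_rot: [-180.0, -0.0, -0.1]
wrist_force: [-0.4, -0.3, 1.2]
gripper_width: 0.0832
gripper_force: 0.0
```

```bash
python3 m.py w13.png; python3 - <<'E'
from h import *
w=cv2.imread('pics/w13.png'); s,_=snap('scene'); t,_=snap('top')
cv2.imwrite('pics/c13.png',cv2.vconcat([cv2.hconcat([cv2.resize(w[0:240],(480,180)),cv2.resize(t[210:280,420:510],(320,180))]),cv2.resize(s[170:380,190:500],(800,400))]))
E
```

```text
[ 0.4669 -0.1773  0.1884] [-179.9863   -0.0294   -0.0983]
red [448. 109.] 4573 [ 0.54   -0.2794  0.0357] 18.38185435263896 [ 0.5401 -0.2725  0.0333] 18.34290315847314 [ 0.5401 -0.2667  0.0312] 18.33993879902067
white [197.  15.] 1568 [ 0.6314 -0.0864  0.0315] None [ 0.6252 -0.0927  0.0293] None [ 0.6201 -0.0979  0.0275] None
```

View pics/c13.png

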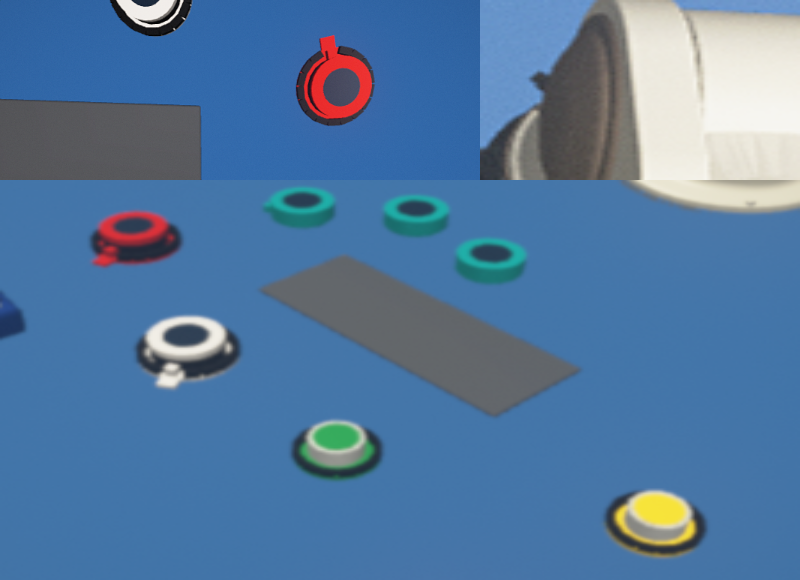

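All four pieces lie level in their holders and both tabs are in their slots. The meter and the jar were never approached. Handing in.

```bash
python3 -c "
from rig import job; print(job.sign_off())"
```

```text
the job is handed in; nothing more can be done
None
```

The job is handed in: in the last pictures both filters and both lenses sit level in the holders of their colour with the lens tabs in their slots, though the sign-off gave no verdict.

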